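Sweep the loose screw caps into the cap bay

TASK

Clear the bottling bench: with the fingertips, sweep the three loose black screw caps along the bench into the three-sided cap bay, until each lies flat on the bench and wholly inside, past the mouth. Push them smoothly, without flicking, pinching or picking them up, and leave everything else on the bench where it stands.

Things in the scene. Friction and masses are not known exactly. Their poses are not given: they have to be found in the camera images.
- bay: cap bay: three-sided fence of dark steel strip fixed on the bench, walls 28 mm high, 6 mm thick, no floor but the bench. Inside 190 mm wide (x axis), 160 mm deep (y axis). Origin on the bench at the centre of the inside; +y points out through the open mouth at y = +80 mm; inner face of the back wall y = -80 mm, of the side walls x = +/-95 mm. To the robot's right, mouth to its left, turned up to 0.25 rad
- cap_a_mid (a point): loose black screw cap for a jug, a ribbed disc 42 mm in diameter and 18 mm high, 8 to 17 g, lying flat on the bench; this point is its centre, 9 mm above the bench when it lies flat (identical to the other two caps; which one lies where varies)
- cap_b_mid (a point): loose black screw cap for a jug, a ribbed disc 42 mm in diameter and 18 mm high, 8 to 17 g, lying flat on the bench; this point is its centre, 9 mm above the bench when it lies flat (identical to the other two caps; which one lies where varies)
- cap_c_mid (a point): loose black screw cap for a jug, a ribbed disc 42 mm in diameter and 18 mm high, 8 to 17 g, lying flat on the bench; this point is its centre, 9 mm above the bench when it lies flat (identical to the other two caps; which one lies where varies)
- cap_a: the body of cap a; origin at the centre of its underside
- cap_b: the body of cap b; origin at the centre of its underside
- cap_c: the body of cap c; origin at the centre of its underside
- fitting: steel hose fitting standing on its flange, flange 50 mm in diameter, 45 mm high, left of the caps; origin at the centre of its underside. Leave alone
- growler: amber glass jug with a black screw cap on, 100 mm in diameter, 214 mm high, farther left; origin at the centre of its underside. Leave alone
- bottle_a: capped amber beer bottle standing at the far side, 61 mm in diameter, 229 mm high; origin at the centre of its underside. Leave alone
- bottle_b: a second such bottle, beyond the bay. Leave alone
- spanner: spanner lying flat at the far left, handle along its x axis; leave alone
- brush: hand brush lying at the near left, handle along its x axis; leave alone
- bowl: steel bowl, 200 mm in diameter, 60 mm high, to the right of the bay; origin at the centre of its underside. Leave alone

How it is judged:
By the outcome, as a careful person would: the job done as asked, in the order asked, and still so for the second after the job is handed in, with the robot touching nothing.
It also fails if it takes over 72 s, if anything falls off the work surface, if the arm or the gripper's body presses on something with over 40 N, if the wrist force passes 120 N, or if a joint passes its speed limit or range.

ROBOT

A 7-joint arm with a two-finger parallel gripper is mounted at the origin on the work surface. World frame = base frame: x ahead of the robot, y to its left, z up, the work surface at z = 0. Lengths are in mm, angles in rad, forces in N, time in s.
With the tool pointing down it reaches from about 350 to 900 mm from the base axis. Payload 19.9 kg.
Tool frame: the origin (TCP) lies midway between the tips of the shut fingers; the grasp point (between the pads) lies 19 mm behind it (manip.pinch_z is the distance from the TCP to the grasp point, in mm); z points along the fingers, y is the line along which they close (so a half turn about z gives the same grasp; the last joint's range is limited). The gripper opens to 94 mm and grips with 3 to 60 N. Pads are 16 mm wide; open, the fingers measure 119 mm over their backs; the gripper's body (75 mm by 177 mm) begins 78 mm behind the grasp point.
Start: joints at [-1.389, 0.417, -0.01, 1.614, 0.005, 1.111, -0.053], TCP at [138.702, 609.394, 205.425] pointing down, gripper open.
Joint ranges: [-2.81, 2.81], [-0.39, 2.02], [-1.27, 1.25], [0.06, 2.57], [-1.19, 4.33], [0.19, 2], [-2.82, 2.82]. Speed limits (rad/s): [1.89, 1.89, 2.39, 2.39, 3.01, 3.01, 3.01].

INTERFACE

Orientations are given as a unit quaternion [w, x, y, z].
In Python, from rig import status, eyes, order, manip gives the robot as it stands.
- The arm moves only by the tool apply_moves, never from a script. Its argument "commands" is a list of rows, each a list of 7 numbers: the shift along the tool's x, y, z in cm, then the turn, a rotation vector about the tool's x, y, z in degrees, then the gripper command: -1 is fully open, 1 is shut, values between are in proportion. In form: [[tx, ty, tz, wx, wy, wz, claw], ...]. A call has 1 to 20 rows; each row shifts and turns the commanded pose from where the row before left it, along the tool's axes as they then stand; what a row does not reach is not made up. A row lasts 1/8 s, in which the tool goes at most 62.5 mm and 10.7 degrees, less where a joint would pass 70% of its speed; a pose out of reach is approached as far as the arm can. A call with a gripper value outside its range is refused whole. The fingers move at their own pace and stop on an object; the grip force is fixed at half the most. Time passes only in rows, so rows that do not move let the fingers close. It gives the time, the measured TCP pose, the force, the opening and the grip force at its end, in the units of the state.
- status.state(): the state, without advancing time (a new reading comes with each control period).
- eyes.grab_frame(name): name is "scene" or "top" or "wrist"; returns the picture (400x640x3 uint8, red, green, blue); there is no depth.
- eyes.get_calibration(name): a dict with "fx", "fy", "cx", "cy" (pixels), "R" (3x3) and "t" (3): a world point X has camera coordinates R X + t. Camera axes: x right, y down, z forward; pixel columns grow to the right and rows downward; lengths in mm; the calibration is good to about 2 mm. A picture is of the moment at which its call begins: read the wrist's pose just before it. get_calibration takes no time and is no camera call; for the wrist camera it gives the pose at the moment of the call.
- order.hand_in(): hands the job in; it is judged then, once.
The state is a dict: "clock": time; "joints": joint angles; "qvel": joint speeds; "joint_efforts": joint torques, N m; "tcp_pos": TCP position; "tool_rot": TCP orientation; "wrist_force": force on the tool from outside, world axes, zero at the start; "moment": the same for the moment, N m; "gripper_width": finger opening in mm; "grip_force": force on a finger pad.
Only numpy, scipy, OpenCV 4.12 (cv2) and the standard library are available. Lean on these libraries where they do the work, as an engineer would, in place of code of your own. Each camera call takes 0.05 s, during which the arm holds its last target. There are 200 camera calls.

## Working session

There is one attempt and no reset: what is moved stays moved. The work goes in short steps, Python scripts to look and compute and a tool call to move; the robot and the scene stay as the last step left them, time stands still between calls to the robot, and variables do not carry over. Pictures are saved under pics/ and viewed, at most 10 in all, crops included, and the job is handed in when it is done.

Besides the shell and the picture viewer there is one more tool, called as name(argument=value, ...) on one line, values as JSON. apply_moves: Moves the arm, as the interface text tells. Its arguments: {"type":"object","properties":{"commands":{"type":"array"}},"required":["commands"]}

```bash
mkdir -p pics; python3 - <<'E'
from rig import status, eyes
import cv2
for n in ("top","scene"):
    cv2.imwrite(f"pics/{n}0.png", eyes.grab_frame(n)[:,:,::-1])
    c=eyes.get_calibration(n); print(n,c)
s=status.state(); print(s)
E
```

```text
top {'fx': 392.8843688983308, 'fy': 392.8843688983308, 'cx': 315.131916752787, 'cy': 207.58027608029693, 'R': array([[ 0.00236471, -0.99998508, -0.00492427],
       [-0.98873908, -0.00160123, -0.14964115],
       [ 0.14963104,  0.00522267, -0.98872811]]), 't': array([ -80.78692592,  572.96420372, 1027.20596096])}
scene {'fx': 371.4051427997783, 'fy': 371.4051427997783, 'cx': 319.1319316559102, 'cy': 201.58284352541085, 'R': array([[-0.8870019 ,  0.46174009, -0.00487019],
       [ 0.37165215,  0.70760436, -0.60097484],
       [-0.27404801, -0.53487584, -0.7992531 ]]), 't': array([ 536.62483015, -155.05636962, 1149.435451  ])}
{'clock': 0.1, 'joints': array([-1.3884801 ,  0.41789834, -0.0102943 ,  1.61410567,  0.00468269,
        1.11072743, -0.0529928 ]), 'qvel': array([-0.00023698, -0.00146467, -0.00218495, -0.00129215, -0.00091685,
        0.00102264, -0.00053216]), 'joint_efforts': array([ 8.30467507e-04, -8.52581835e+01,  6.39810786e-01, -4.26701152e+01,
       -4.89413564e-02,  1.63840625e-02,  1.42610361e-04]), 'tcp_pos': array([138.65470251, 609.07078654, 204.90133179]), 'tool_rot': array([-2.49903063e-05,  1.11674910e-01,  9.93744637e-01, -5.56892082e-04]), 'wrist_force': array([-0.14392026,  0.55088026,  0.55148008]), 'moment': array([-0.0032758 , -0.00429443,  0.0052165 ]), 'grip_force': 0.0, 'gripper_width': 93.65362153090877}
```

View pics/top0.png

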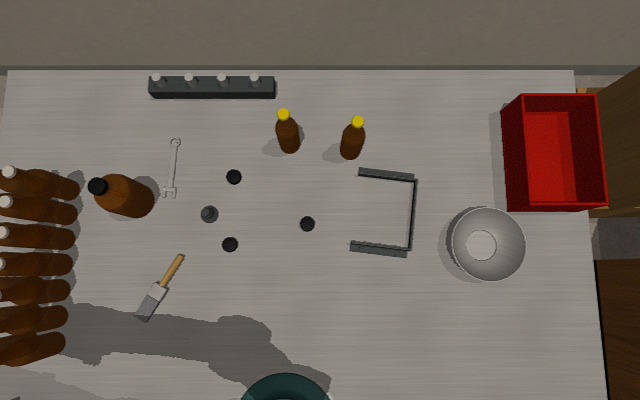

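View pics/scene0.png

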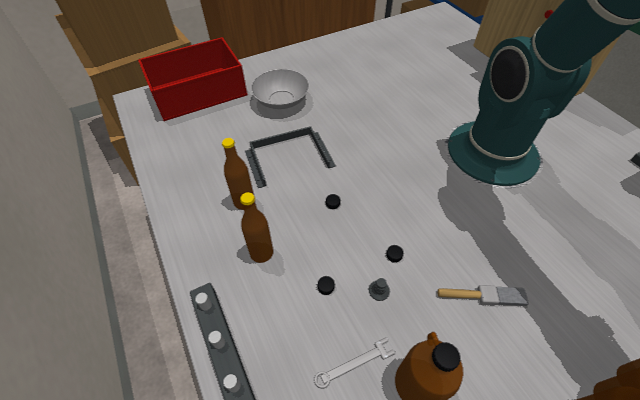

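The top view shows caps at about (234,177), (230,244) and (307,224), and the fitting at (209,214). The bay's mouth is on its left at columns 350–360, rows 170–250. The scene view agrees, and the path from the caps to the mouth is clear.

```bash
cat > h.py <<'E'
from rig import status, eyes
import cv2, numpy as np
def ray(name,u,v,z):
    c=eyes.get_calibration(name); R,t=c['R'],np.array(c['t'])
    o=-R.T@t; d=R.T@np.array([(u-c['cx'])/c['fx'],(v-c['cy'])/c['fy'],1])
    return o+d*(z-o[2])/d[2]
def blobs(roi,thr=45,img=None):
    img=eyes.grab_frame("top") if img is None else img
    m=(img.max(2)<thr).astype(np.uint8); k=np.zeros_like(m); x0,y0,x1,y1=roi; k[y0:y1,x0:x1]=m[y0:y1,x0:x1]
    n,l,s,c=cv2.connectedComponentsWithStats(k)
    return [(c[i],s[i,4],ray("top",*c[i],11)[:2].round(1)) for i in range(1,n) if s[i,4]>40]
E
python3 - <<'E'
from h import *
im=eyes.grab_frame("top")
for b in blobs((215,160,330,260),img=im): print(b)
m=(im.max(2)<95).astype(np.uint8)*255; m[:, :345]=0; m[:,425:]=0; m[:163]=0; m[262:]=0
c=max(cv2.findContours(m,0,2)[0],key=cv2.contourArea)
print(cv2.contourArea(c),cv2.approxPolyDP(c,2.5,True)[:,0].tolist())
print('fit',ray("top",209,214,20))
for n in [(283,128+22),(350,156)]: print('bottle',ray("top",*n,0))
crop=im[155:270,195:430]
cv2.imwrite("pics/crop.png",cv2.resize(crop,None,fx=3.4,fy=3.4,interpolation=cv2.INTER_CUBIC)[:,:,::-1])
E
```

```text
(array([233.53939394, 176.48484848]), np.int32(165), array([667. , 152.7]))
(array([306.87421384, 223.46540881]), np.int32(159), array([533.1, -56.5]))
(array([229.41176471, 244.28823529]), np.int32(170), array([474.7, 157.7]))
1240.0 [[359, 167], [358, 175], [414, 183], [407, 247], [351, 240], [349, 250], [406, 257], [406, 251], [411, 250], [417, 179], [411, 173]]
fit [558.06650051 215.4415436   20.        ]
bottle [748.33506823  14.15639207   0.        ]
bottle [ 730.5651927 -179.843761     0.       ]
```

View pics/crop.png

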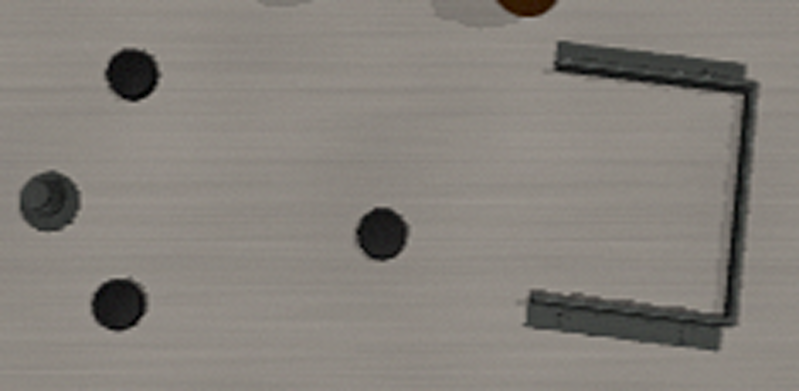

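The crop shows the three caps (about 12 px radius) and the fitting. The inner corners of the bay are near crop pixels (555,70), (740,92), (725,322) and (528,292).

```bash
python3 - <<'E'
from h import *
f=lambda u,v,z: ray("top",u/3.4+195,v/3.4+155,z)[:2].round(0)
for p in [(555,70,0),(740,92,0),(555,43,28),(725,322,0),(725,322,28),(528,292,28),(528,292,0),(525,325,28),(525,325,0)]: print(p,f(*p))
print(eyes.get_calibration("wrist"))
E
```

```text
(555, 70, 0) [ 673. -203.]
(740, 92, 0) [ 654. -358.]
(555, 43, 28) [ 689. -200.]
(725, 322, 0) [ 461. -339.]
(725, 322, 28) [ 460. -333.]
(528, 292, 28) [ 484. -176.]
(528, 292, 0) [ 486. -178.]
(525, 325, 28) [ 457. -173.]
(525, 325, 0) [ 459. -175.]
{'fx': 276.6680997288331, 'fy': 276.6680997288331, 'cx': 317.48939957534503, 'cy': 200.360023988278, 'R': array([[ 0.22250298,  0.97493011, -0.00192392],
       [ 0.94924407, -0.21618994,  0.22846796],
       [ 0.22232436, -0.05266107, -0.97354953]]), 't': array([-624.7265213 ,  -22.85414917,  390.77067386])}
```

```bash
cat >> h.py <<'E'
from scipy.spatial.transform import Rotation as Ro
def pose():
    s=status.state(); q=np.array(s['tool_rot']); R=Ro.from_quat(q[[1,2,3,0]]).as_matrix()
    return s,np.array(s['tcp_pos']),R
def to(x,y,z,R=None,p=None):
    s,p0,R0=pose(); p=p0 if p is None else p; R=R0 if R is None else R
    print('shift cm (tool)',(R.T@(np.array([x,y,z])-p)/10).round(2))
def info():
    s,p,R=pose(); print('t',s['clock'],'tcp',p.round(1),'heading x',np.degrees(np.arctan2(R[1,0],R[0,0])).round(1),'tilt',np.degrees(np.arccos(-R[2,2])).round(2),'w',s['gripper_width'],'F',s['wrist_force'].round(1))
E
python3 -c "
from h import *
info(); to(524.6,-12,305)"
```

```text
t 0.15 tcp [138.6 609.1 205. ] heading x 167.2 tilt 0.05 w 93.61744717612412 F [-0.5 -0.3 -0.1]
shift cm (tool) [-51.42 -52.01  -9.95]
```

apply_moves(commands=[[0, 0, -5, 0, 0, 0, 0.47], [0, 0, -5, 0, 0, 0, 0.47], [-3.2, -3.25, 0, 0, 0, 0, 0.47], [-3.2, -3.25, 0, 0, 0, 0, 0.47], [-3.2, -3.25, 0, 0, 0, 0, 0.47], [-3.2, -3.25, 0, 0, 0, 0, 0.47], [-3.2, -3.25, 0, 0, 0, 0, 0.47], [-3.2, -3.25, 0, 0, 0, 0, 0.47], [-3.2, -3.25, 0, 0, 0, 0, 0.47], [-3.2, -3.25, 0, 0, 0, 0, 0.47], [-3.2, -3.25, 0, 0, 0, 0, 0.47], [-3.2, -3.25, 0, 0, 0, 0, 0.47], [-3.2, -3.25, 0, 0, 0, 0, 0.47], [-3.2, -3.25, 0, 0, 0, 0, 0.47], [-3.2, -3.25, 0, 0, 0, 0, 0.47], [-3.2, -3.25, 0, 0, 0, 0, 0.47], [-3.2, -3.25, 0, 0, 0, 0, 0.47], [-3.2, -3.25, 0, 0, 0, 0, 0.47]])

```text
clock: 2.4
tcp_pos: [523.1, -12.4, 305.5]
tool_rot: [0.0, 0.111, 0.994, 0.0]
wrist_force: [0.1, 1.0, 0.1]
gripper_width: 25.2
grip_force: 0.0
```

apply_moves(commands=[[0, 0, 0, 0, 0, 9, 0.47], [0, 0, 0, 0, 0, 9, 0.47], [0, 0, 0, 0, 0, 9, 0.47], [0, 0, 0, 0, 0, 9, 0.47], [0, 0, 0, 0, 0, 9, 0.47], [0, 0, 0, 0, 0, 9, 0.47], [0, 0, 0, 0, 0, 9, 0.47], [0, 0, 0, 0, 0, 3, 0.47], [0, 0, 0, 0, 0, 0, 0.47], [0, 0, 0, 0, 0, 0, 0.47]])

```text
clock: 3.65
tcp_pos: [522.4, -11.2, 305.4]
tool_rot: [-0.0, 0.634, 0.773, -0.0]
wrist_force: [0.3, -0.0, 0.2]
gripper_width: 25.0
grip_force: 0.0
```

```bash
python3 -c "
from h import *
cv2.imwrite('pics/w1.png',eyes.grab_frame('wrist')[:,:,::-1])
info(); to(524.6,-12,6)"
```

```text
t 3.7 tcp [522.5 -11.3 305.5] heading x 101.2 tilt 0.0 w 24.835489867672756 F [ 1.2 -0.  -0.8]
shift cm (tool) [-0.11  0.19 29.95]
```

View pics/w1.png

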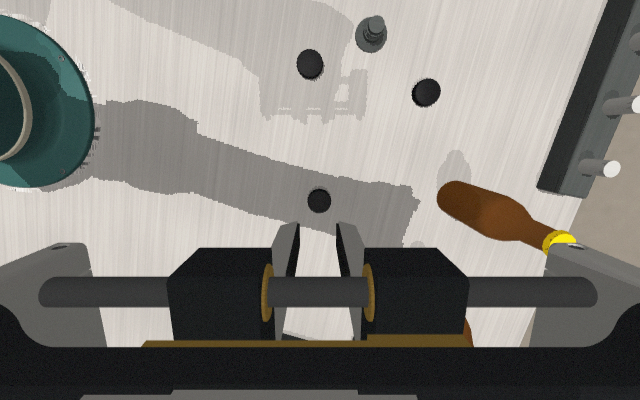

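The wrist view shows the near cap at (319,201), the other two at (310,64) and (426,92), and the bottle at right well clear. I'll cross-check these positions.

```bash
python3 -c "
from h import *
for p in [(319,201),(310,64),(426,92)]: print(ray('wrist',*p,10)[:2])
print('bottle_a base',ray('wrist',455,193,0)); to(524.6,-12,6)"
```

```text
[533.35050532 -56.33151429]
[475.86768662 159.12723788]
[667.40697923 154.65307731]
bottle_a base [769.66597804   3.09641035   0.        ]
shift cm (tool) [-0.11  0.19 29.95]
```

apply_moves(commands=[[-0.1, 0.2, 5, 0, 0, 0, 0.47], [0, 0, 5, 0, 0, 0, 0.47], [0, 0, 5, 0, 0, 0, 0.47], [0, 0, 5, 0, 0, 0, 0.47], [0, 0, 4, 0, 0, 0, 0.47], [0, 0, 3, 0, 0, 0, 0.47], [0, 0, 2, 0, 0, 0, 0.47], [0, 0, 0.9, 0, 0, 0, 0.47], [0, 0, 0, 0, 0, 0, 0.47], [-0.5, 0, 0, 0, 0, 0, 0.47], [-0.5, 0, 0, 0, 0, 0, 0.47], [-0.5, 0, 0, 0, 0, 0, 0.47], [-0.5, 0, 0, 0, 0, 0, 0.47], [-0.7, 0, 0, 0, 0, 0, 0.47], [-1, 0, 0, 0, 0, 0, 0.47], [-1.2, 0, 0, 0, 0, 0, 0.47]])

```text
clock: 5.7
tcp_pos: [534.3, -60.8, 6.5]
tool_rot: [0.0, 0.635, 0.773, -0.0]
wrist_force: [0.6, 0.1, 0.4]
gripper_width: 24.7
grip_force: 0.1
```

```bash
python3 -c "
from h import *
im=eyes.grab_frame('wrist'); cv2.imwrite('pics/w2.png',im[:,:,::-1])
info()"
```

```text
t 5.75 tcp [534.5 -62.6   6.7] heading x 101.1 tilt 0.07 w 24.934256353170728 F [-0.4 -2.6 -0.2]
```

View pics/w2.png

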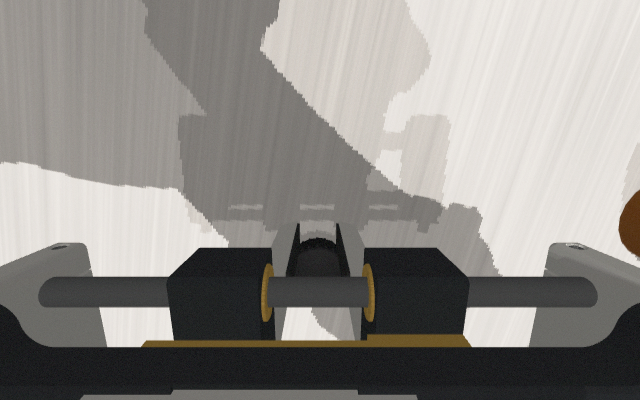

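The cap sits nested ahead of the fingertips at about (318,265), so I'll carry on pushing.

apply_moves(commands=[[-1.2, 0, 0, 0, 0, 0, 0.47], [-1.4, 0, 0, 0, 0, 0, 0.47], [-1.4, 0, 0, 0, 0, 0, 0.47], [-1.4, 0, 0, 0, 0, 0, 0.47], [-1.4, 0, 0, 0, 0, 0, 0.47], [-1.4, 0, 0, 0, 0, 0, 0.47], [-1.4, 0, 0, 0, 0, 0, 0.47], [-1.4, 0, 0, 0, 0, 0, 0.47], [-1.4, 0, 0, 0, 0, 0, 0.47], [-1.4, 0, 0, 0, 0, 0, 0.47], [-1.4, 0, 0, 0, 0, 0, 0.47], [-1.4, 0, 0, 0, 0, 0, 0.47], [-1.4, 0, 0, 0, 0, 0, 0.47], [-1.4, 0, 0, 0, 0, 0, 0.47], [-1.2, 0, 0, 0, 0, 0, 0.47], [-1, 0, 0, 0, 0, 0, 0.47], [-0.7, 0, 0, 0, 0, 0, 0.47], [-0.4, 0, 0, 0, 0, 0, 0.47], [-0.2, 0, 0, 0, 0, 0, 0.47], [0, 0, 0, 0, 0, 0, 0.47]])

```text
clock: 8.25
tcp_pos: [578.6, -284.4, 6.5]
tool_rot: [-0.0, 0.635, 0.773, 0.0]
wrist_force: [-0.7, -0.1, 0.3]
gripper_width: 24.8
grip_force: 0.0
```

apply_moves(commands=[[0.3, 0, 0, 0, 0, 0, 0.47], [1, 0, 0, 0, 0, 0, 0.47], [2, 0, 0, 0, 0, 0, 0.47], [2, 0, 0, 0, 0, 0, 0.47], [0, 0, -5, 0, 0, 0, 0.47], [0, 0, -5, 0, 0, 0, 0.47], [0, 0, -5, 0, 0, 0, 0.47], [0, 0, -5, 0, 0, 0, 0.47], [0, 0, -5, 0, 0, 0, 0.47], [0, 0, -5, 0, 0, 0, 0.47], [0, 0, 0, 0, 0, 0, 0.47]])

```text
clock: 9.62
tcp_pos: [569.4, -232.0, 309.8]
tool_rot: [0.002, 0.634, 0.773, 0.002]
wrist_force: [0.1, -0.8, -0.7]
gripper_width: 24.7
grip_force: 0.0
```

```bash
python3 -c "
from h import *
im=eyes.grab_frame('wrist'); cv2.imwrite('pics/w3.png',im[:,:,::-1])
info();to(692,190,300)"
```

```text
t 9.675 tcp [ 568.7 -231.5  307.5] heading x 101.2 tilt 0.14 w 25.025878847534482 F [-0.7  0.5 -1.2]
shift cm (tool) [38.94 20.31  0.79]
```

View pics/w3.png

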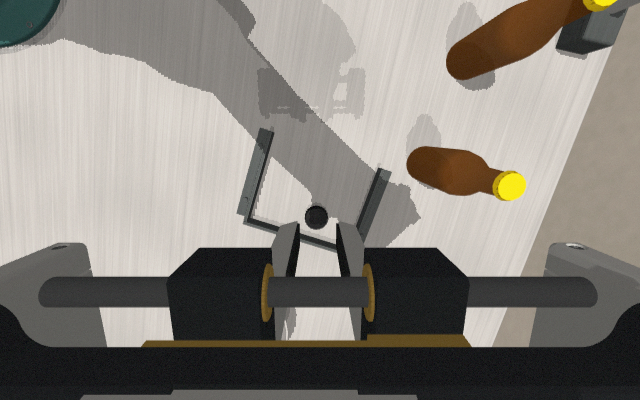

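The wrist view shows cap C at (316,217), flat inside the bay near the back wall. Bottle_b stands at (430,165), outside.

```bash
python3 -c "
from h import *
print('C',ray('wrist',316,217,10)[:2]); 
for p in [(407,163),(420,180),(425,148)]: print('bb',ray('wrist',*p,0)[:2])
print('mouth', ray('wrist',272,130,28)[:2], ray('wrist',380,170,28)[:2], 'backinner',ray('wrist',252,220,0)[:2],ray('wrist',360,240,28)[:2])
to(689,193,306)"
```

```text
C [ 580.92131261 -306.97774882]
bb [ 718.96024379 -182.17618873]
bb [ 749.70827716 -206.78351661]
bb [ 742.65634267 -151.10810485]
mouth [ 482.39822322 -172.38630224] [ 668.55770976 -201.17897041] backinner [ 467.18340026 -338.35787404] [ 664.26361926 -328.12073916]
shift cm (tool) [39.29 20.08  0.19]
```

apply_moves(commands=[[3.93, 2.01, 0, 0, 0, 0, 0.47], [3.93, 2.01, 0, 0, 0, 0, 0.47], [3.93, 2.01, 0, 0, 0, 0, 0.47], [3.93, 2.01, 0, 0, 0, 0, 0.47], [3.93, 2.01, 0, 0, 0, 0, 0.47], [3.93, 2.01, 0, 0, 0, 0, 0.47], [3.93, 2.01, 0, 0, 0, 0, 0.47], [3.93, 2.01, 0, 0, 0, 0, 0.47], [3.93, 2.01, 0, 0, 0, 0, 0.47], [3.93, 2.01, 0, 0, 0, 0, 0.47], [0, 0, 0, 0, 0, 8, 0.47], [0, 0, 0, 0, 0, 8, 0.47], [0, 0, 0, 0, 0, 8, 0.47], [0, 0, 0, 0, 0, 8, 0.47], [0, 0, 0, 0, 0, 8.6, 0.47], [0, 0, 0, 0, 0, 0, 0.47], [0, 0, 0, 0, 0, 0, 0.47]])

```text
clock: 11.8
tcp_pos: [688.9, 192.3, 305.6]
tool_rot: [-0.0, 0.863, 0.506, -0.001]
wrist_force: [1.6, -0.3, -0.4]
gripper_width: 24.8
grip_force: 0.0
```

```bash
python3 -c "
from h import *
info();to(689,193,6)"
```

```text
t 11.8 tcp [688.9 192.3 305.6] heading x 60.8 tilt 0.06 w 24.814673071654315 F [ 1.6 -0.3 -0.4]
shift cm (tool) [ 0.09  0.   29.96]
```

apply_moves(commands=[[0, 0, 5, 0, 0, 0, 0.47], [0, 0, 5, 0, 0, 0, 0.47], [0, 0, 5, 0, 0, 0, 0.47], [0, 0, 5, 0, 0, 0, 0.47], [0, 0, 4, 0, 0, 0, 0.47], [0, 0, 3, 0, 0, 0, 0.47], [0, 0, 2, 0, 0, 0, 0.47], [0, 0, 0.9, 0, 0, 0, 0.47], [0, 0, 0, 0, 0, 0, 0.47], [-0.5, 0, 0, 0, 0, 0, 0.47], [-0.5, 0, 0, 0, 0, 0, 0.47], [-0.5, 0, 0, 0, 0, 0, 0.47], [-0.5, 0, 0, 0, 0, 0, 0.47], [-0.7, 0, 0, 0, 0, 0, 0.47], [-1, 0, 0, 0, 0, 0, 0.47], [-1.2, 0, 0, 0, 0, 0, 0.47], [-1.2, 0, 0, 0, 0, 0, 0.47], [-1.2, 0, 0, 0, 0, 0, 0.47], [-1.2, 0, 0, 0, 0, 0, 0.47], [-1.2, 0, 0, 0, 0, 0, 0.47]])

```text
clock: 14.3
tcp_pos: [641.2, 106.7, 7.5]
tool_rot: [0.0, 0.864, 0.504, -0.0]
wrist_force: [0.1, -0.2, -0.2]
gripper_width: 24.5
grip_force: 0.1
```

apply_moves(commands=[[-1.2, 0, 0, 0, 0, 0, 0.47], [-1.2, 0, 0, 0, 0, -1.2, 0.47], [-1.2, 0, 0, 0, 0, -2.5, 0.47], [-1.2, 0, 0, 0, 0, -2.5, 0.47], [-1.2, 0, 0, 0, 0, -2.5, 0.47], [-1.2, 0, 0, 0, 0, -2.5, 0.47], [-1.2, 0, 0, 0, 0, -2.5, 0.47], [-1.2, 0, 0, 0, 0, -2.5, 0.47], [-1.2, 0, 0, 0, 0, -2.5, 0.47], [-1.2, 0, 0, 0, 0, -2.5, 0.47], [-1.2, 0, 0, 0, 0, -2.5, 0.47], [-1.2, 0, 0, 0, 0, -2.5, 0.47], [-1.2, 0, 0, 0, 0, -2.5, 0.47], [-0.8, 0, 0, 0, 0, -0.5, 0.47], [-0.4, 0, 0, 0, 0, 0, 0.47], [-0.2, 0, 0, 0, 0, 0, 0.47], [0, 0, 0, 0, 0, 0, 0.47]])

```text
clock: 16.42
tcp_pos: [594.3, -53.1, 7.5]
tool_rot: [0.0, 0.708, 0.706, -0.0]
wrist_force: [-0.6, 0.3, -0.9]
gripper_width: 24.7
grip_force: 0.0
```

```bash
python3 -c "
from h import *
im=eyes.grab_frame('wrist'); cv2.imwrite('pics/w4.png',im[200:350,150:490,::-1])
info();to(592,-230,6)"
```

```text
t 16.475 tcp [594.3 -53.    7.4] heading x 89.8 tilt 0.0 w 24.857834081092683 F [-0.7  0.1 -0.6]
shift cm (tool) [-17.7   -0.17   0.14]
```

View pics/w4.png

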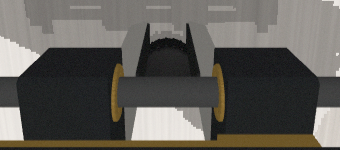

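The cap is still nested between the fingertips (crop (167,62)). I'll push it straight into the bay.

apply_moves(commands=[[-0.4, 0, 0, 0, 0, 0, 0.47], [-0.8, 0, 0, 0, 0, 0, 0.47], [-1.2, 0, 0, 0, 0, 0, 0.47], [-1.3, 0, 0, 0, 0, 0, 0.47], [-1.3, 0, 0, 0, 0, 0, 0.47], [-1.3, 0, 0, 0, 0, 0, 0.47], [-1.3, 0, 0, 0, 0, 0, 0.47], [-1.3, 0, 0, 0, 0, 0, 0.47], [-1.3, 0, 0, 0, 0, 0, 0.47], [-1.3, 0, 0, 0, 0, 0, 0.47], [-1.3, 0, 0, 0, 0, 0, 0.47], [-1.3, 0, 0, 0, 0, 0, 0.47], [-1.2, 0, 0, 0, 0, 0, 0.47], [-1, 0, 0, 0, 0, 0, 0.47], [-0.7, 0, 0, 0, 0, 0, 0.47], [-0.4, 0, 0, 0, 0, 0, 0.47], [-0.2, 0, 0, 0, 0, 0, 0.47], [0, 0, 0, 0, 0, 0, 0.47]])

```text
clock: 18.73
tcp_pos: [593.7, -229.2, 7.5]
tool_rot: [0.0, 0.708, 0.706, 0.0]
wrist_force: [0.9, -0.1, 1.1]
gripper_width: 24.6
grip_force: 0.0
```

apply_moves(commands=[[0.3, 0, 0, 0, 0, 0, 0.47], [1, 0, 0, 0, 0, 0, 0.47], [2, 0, 0, 0, 0, 0, 0.47], [2, 0, 0, 0, 0, 0, 0.47], [0, 0, -5, 0, 0, 0, 0.47], [0, 0, -5, 0, 0, 0, 0.47], [0, 0, -5, 0, 0, 0, 0.47], [0, 0, -5, 0, 0, 0, 0.47], [0, 0, -5, 0, 0, 0, 0.47], [0, 0, -5, 0, 0, 0, 0.47], [0, 0, 0, 0, 0, 0, 0.47]])

```text
clock: 20.1
tcp_pos: [595.1, -175.5, 311.1]
tool_rot: [0.002, 0.708, 0.706, 0.002]
wrist_force: [-0.2, 0.3, -0.8]
gripper_width: 24.9
grip_force: 0.0
```

```bash
python3 -c "
from h import *
im=eyes.grab_frame('wrist'); cv2.imwrite('pics/w5.png',im[:,:,::-1])
info();to(462,201,305)
np.save('wc.npy',0)"
```

```text
t 20.15 tcp [ 594.4 -175.1  308.7] heading x 89.8 tilt 0.15 w 24.780705621295485 F [ 0.5  0.6 -0.2]
shift cm (tool) [ 37.58 -13.34   0.34]
```

View pics/w5.png

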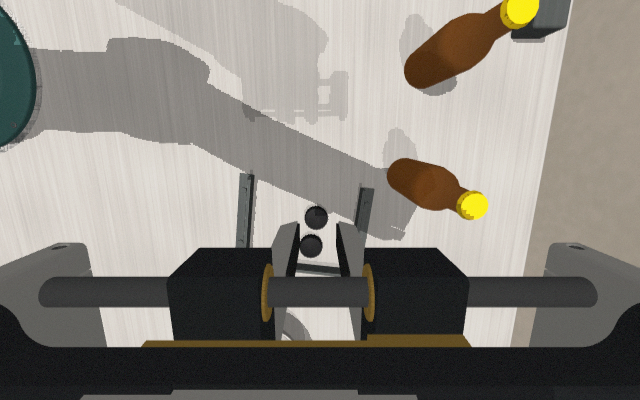

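Caps at (316,217) and (310,245) both lie inside the bay, and bottle_b is undisturbed. Next is the last cap.

apply_moves(commands=[[4.18, -1.48, 0, 0, 0, 0, 0.47], [4.18, -1.48, 0, 0, 0, 0, 0.47], [4.18, -1.48, 0, 0, 0, 0, 0.47], [4.18, -1.48, 0, 0, 0, 0, 0.47], [4.18, -1.48, 0, 0, 0, 0, 0.47], [4.18, -1.48, 0, 0, 0, 0, 0.47], [4.18, -1.48, 0, 0, 0, 0, 0.47], [4.18, -1.48, 0, 0, 0, 0, 0.47], [4.18, -1.48, 0, 0, 0, 0, 0.47], [0, 0, 0, 0, 0, -8, 0.47], [0, 0, 0, 0, 0, -8.3, 0.47], [0, 0, 0, 0, 0, 0, 0.47], [0, 0, 0, 0, 0, 0, 0.47]])

```text
clock: 21.78
tcp_pos: [461.7, 200.5, 306.9]
tool_rot: [-0.0, 0.603, 0.798, -0.0]
wrist_force: [0.0, -0.2, 0.3]
gripper_width: 24.9
grip_force: 0.0
```

```bash
python3 -c "
from h import *
info();to(462.8,201.6,6)"
```

```text
t 21.775 tcp [461.7 200.5 306.9] heading x 105.9 tilt 0.05 w 24.89180304312863 F [ 0.  -0.2  0.3]
shift cm (tool) [ 0.08  0.16 30.09]
```

apply_moves(commands=[[0.1, 0.15, 5, 0, 0, 0, 0.47], [0, 0, 5, 0, 0, 0, 0.47], [0, 0, 5, 0, 0, 0, 0.47], [0, 0, 5, 0, 0, 0, 0.47], [0, 0, 4, 0, 0, 0, 0.47], [0, 0, 3, 0, 0, 0, 0.47], [0, 0, 2, 0, 0, 0, 0.47], [0, 0, 1, 0, 0, 0, 0.47], [0, 0, 0, 0, 0, 0, 0.47], [-0.5, 0, 0, 0, 0, 0, 0.47], [-0.5, 0, 0, 0, 0, 0, 0.47], [-0.5, 0, 0, 0, 0, 0, 0.47], [-0.5, 0, 0, 0, 0, 0, 0.47], [-0.7, 0, 0, 0, 0, 0, 0.47], [-1, 0, 0, 0, 0, 0, 0.47], [-1.2, 0, 0, 0, 0, 0, 0.47], [-1.2, 0, 0, 0, 0, 0, 0.47], [-1.2, 0, 0, 0, 0, 0, 0.47], [-1.2, 0, 0, 0, 0, 0, 0.47], [-1.2, 0, 0, 0, 0, 0, 0.47]])

```text
clock: 24.28
tcp_pos: [490.4, 107.7, 7.5]
tool_rot: [0.0, 0.601, 0.799, -0.0]
wrist_force: [-0.5, 0.5, 0.5]
gripper_width: 24.7
grip_force: 0.1
```

apply_moves(commands=[[-1.2, 0, 0, 0, 0, 0, 0.47], [-1.2, 0, 0, 0, 0, 0, 0.47], [-1.2, 0, 0, 0, 0, 0, 0.47], [-1.2, 0, 0, 0, 0, 0, 0.47], [-1.2, 0, 0, 0, 0, 0, 0.47], [-1.2, 0, 0, 0, 0, 0, 0.47], [-1.2, 0, 0, 0, 0, 0, 0.47], [-1.2, 0, 0, 0, 0, 0, 0.47], [-1.2, 0, 0, 0, 0, 1, 0.47], [-1.2, 0, 0, 0, 0, 2, 0.47], [-1.2, 0, 0, 0, 0, 2, 0.47], [-1.2, 0, 0, 0, 0, 2, 0.47], [-1.2, 0, 0, 0, 0, 2, 0.47], [-1.2, 0, 0, 0, 0, 2, 0.47], [-1.2, 0, 0, 0, 0, 2, 0.47], [-1.2, 0, 0, 0, 0, 2, 0.47], [-0.8, 0, 0, 0, 0, 1, 0.47], [-0.4, 0, 0, 0, 0, 0, 0.47], [-0.2, 0, 0, 0, 0, 0, 0.47], [0, 0, 0, 0, 0, 0, 0.47]])

```text
clock: 26.78
tcp_pos: [533.4, -91.8, 7.5]
tool_rot: [-0.0, 0.707, 0.708, 0.0]
wrist_force: [0.1, -0.9, -0.2]
gripper_width: 25.3
grip_force: 0.0
```

```bash
python3 -c "
from h import *
im=eyes.grab_frame('wrist'); cv2.imwrite('pics/w6.png',im[200:350,150:490,::-1])
info();to(532,-245,6)"
```

```text
t 26.825 tcp [533.4 -91.7   7.5] heading x 90.1 tilt 0.0 w 25.046449700981835 F [-0.7  1.   0.5]
shift cm (tool) [-15.33  -0.17   0.15]
```

View pics/w6.png

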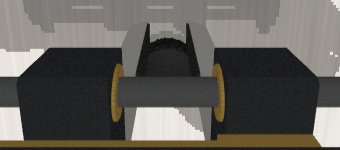

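The last cap is nested at crop (167,62), aligned with its lane.

apply_moves(commands=[[-0.4, -0.1, 0, 0, 0, 0, 0.47], [-0.8, -0.1, 0, 0, 0, 0, 0.47], [-1.2, 0, 0, 0, 0, 0, 0.47], [-1.3, 0, 0, 0, 0, 0, 0.47], [-1.3, 0, 0, 0, 0, 0, 0.47], [-1.3, 0, 0, 0, 0, 0, 0.47], [-1.3, 0, 0, 0, 0, 0, 0.47], [-1.3, 0, 0, 0, 0, 0, 0.47], [-1.3, 0, 0, 0, 0, 0, 0.47], [-1.3, 0, 0, 0, 0, 0, 0.47], [-1.2, 0, 0, 0, 0, 0, 0.47], [-1, 0, 0, 0, 0, 0, 0.47], [-0.8, 0, 0, 0, 0, 0, 0.47], [-0.5, 0, 0, 0, 0, 0, 0.47], [-0.3, 0, 0, 0, 0, 0, 0.47], [0, 0, 0, 0, 0, 0, 0.47]])

```text
clock: 28.82
tcp_pos: [531.7, -245.0, 7.5]
tool_rot: [0.0, 0.707, 0.708, -0.0]
wrist_force: [1.2, -0.0, 0.2]
gripper_width: 25.0
grip_force: 0.0
```

apply_moves(commands=[[0.3, 0, 0, 0, 0, 0, 0.47], [1, 0, 0, 0, 0, 0, 0.47], [2, 0, 0, 0, 0, 0, 0.47], [2, 0, 0, 0, 0, 0, 0.47], [0, 0, -5, 0, 0, 0, 0.47], [0, 0, -5, 0, 0, 0, 0.47], [0, 0, -5, 0, 0, 0, 0.47], [0, 0, -5, 0, 0, 0, 0.47], [0, 0, -5, 0, 0, 0, 0.47], [0, 0, -5, 0, 0, 0, 0.47], [5, 0, 0, 0, 0, 0, 0.47], [5, 0, 0, 0, 0, 0, 0.47], [5, 0, 0, 0, 0, 0, 0.47], [0, 0, 0, 0, 0, 0, 0.47], [0, 0, 0, 0, 0, 0, 0.47]])

```text
clock: 30.7
tcp_pos: [531.1, -41.6, 307.5]
tool_rot: [0.0, 0.706, 0.708, -0.0]
wrist_force: [-0.9, -0.8, 0.4]
gripper_width: 25.1
grip_force: 0.0
```

```bash
python3 -c "
from h import *
im=eyes.grab_frame('wrist'); m=(im.max(2)<50).astype(np.uint8); m[225:]=0
n,l,s,c=cv2.connectedComponentsWithStats(m)
for i in range(1,n):
    if 40<s[i,4]<900:
        w=ray('wrist',*c[i],10)[:2]-[569,-270]; print(c[i].round(),s[i],'bay xy',(w@[[.992,.125],[-.125,.992]]).round())
cv2.imwrite('pics/w7.png',im[:,:,::-1]); cv2.imwrite('pics/t7.png',eyes.grab_frame('top')[:,:,::-1])
info()"
```

```text
[ 28. 147.] [  0 102  43  98 895] bay xy [-559.  206.]
[ 85. 140.] [ 80 126  10  30  51] bay xy [-462.  229.]
t 30.8 tcp [531.2 -42.7 307.5] heading x 90.0 tilt 0.01 w 24.939812344846732 F [ 0.1 -0.5 -0.2]
```

View pics/w7.png

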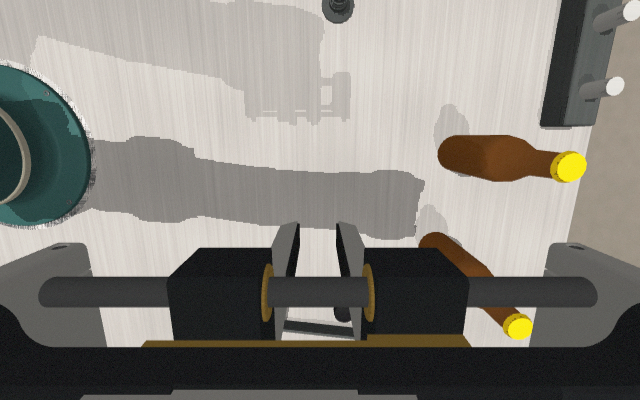

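The wrist view no longer sees the bay, because the fingers hide it. I'll check the caps numerically from the top picture, along with the objects that should not have moved.

```bash
python3 - <<'E'
from h import *
im=cv2.imread('pics/t7.png')[:,:,::-1]; im0=cv2.imread('pics/top0.png')[:,:,::-1]
for b in blobs((340,165,415,255),img=im,thr=48):
    w=b[2]-[569,-270]; print(b,'bay',(w@np.array([[.992,.125],[-.125,.992]])).round())
print('old spots',blobs((215,160,330,260),img=im))
d=cv2.absdiff(im,im0).max(2)
for n,(x0,y0,x1,y1) in dict(fitting=(197,203,221,225),growler=(88,170,158,218),botA=(275,105,302,155),botB=(338,113,368,162),spanner=(160,135,184,200),brush=(135,252,187,322),bowl=(448,205,528,283)).items(): print(n,(d[y0:y1,x0:x1]>40).mean().round(3))
E
```

```text
(array([397.63819095, 194.74371859]), np.int32(199), array([ 614.9, -311.8])) bay [ 51. -36.]
(array([377.40764331, 202.34394904]), np.int32(157), array([ 593.1, -254.4])) bay [22. 18.]
(array([396.84939759, 206.1626506 ]), np.int32(166), array([ 582.3, -308.6])) bay [ 18. -37.]
(array([383.47560976, 224.46341463]), np.int32(164), array([ 530.7, -270. ])) bay [-38.  -5.]
old spots [(array([245.14285714, 169.26984127]), np.int32(63), array([688.1, 120.3])), (array([327.6097561 , 185.91869919]), np.int32(123), array([ 640. , -114.6]))]
fitting 0.125
growler 0.0
botA 0.547
botB 0.0
spanner 0.0
brush 0.093
bowl 0.0
```

```bash
python3 - <<'E'
from h import *
print('fit',ray('wrist',337,12,5)[:2],'bottle_a left edge',ray('wrist',438,156,0)[:2])
im=cv2.imread('pics/t7.png'); im0=cv2.imread('pics/top0.png')
for n,(x0,y0,x1,y1) in dict(fitting=(197,203,221,225),brush=(135,252,187,322),botA=(275,105,302,155)).items():
    a=im[y0:y1,x0:x1];b=im0[y0:y1,x0:x1]
    m=cv2.absdiff(a,b).max(2)>40; print(n,'old',b[m].mean(0),'new',a[m].mean(0),cv2.boundingRect(m.astype(np.uint8)))
E
```

```text
fit [560.5616307  208.76663916] bottle_a left edge [740.35838838 -11.52220906]
fitting old [126.60606061 132.96969697 137.96969697] new [79.95454545 83.93939394 50.36363636] (20, 0, 4, 22)
brush old [77.2        80.74117647 83.42941176] new [142.07058824 148.29705882 153.2       ] (0, 60, 52, 10)
botA old [36.49391069 54.96346414 75.25575101] new [70.80920162 74.31258457 41.96075778] (0, 19, 27, 31)
```

The remaining differences are the teal arm covering part of the picture and a moved shadow. All three caps are inside and the other objects stand where they were.

```bash
python3 -c "
from rig import order
print(order.hand_in())"
```

```text
the job is handed in; nothing more can be done
None
```

The job is handed in at about 31 s of the 72 s: all three caps measured inside the bay, the outermost about 40 mm past the mouth, and the pictures showed nothing else moved; the hand-in gave no verdict.

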